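# Refit the tow pin of a toy tractor

### The arm

A 7-joint arm with a two-finger parallel gripper is mounted at the origin on the work surface. World frame = base frame: x ahead of the robot, y to its left, z up, the work surface at z = 0. Lengths are in m, angles in rad, forces in N, time in s.
With the tool pointing down it reaches from about 0.425 to 0.925 m from the base axis. Payload 6.8 kg.
Tool frame: the origin (TCP) lies midway between the tips of the shut fingers; the grasp point (between the pads) lies 19 mm behind it (bot.pinch_z is the distance from the TCP to the grasp point, in m); x points along the fingers, y is the direction in which the jaws open and shut, and the axes are right-handed (so a half turn about x gives the same grasp; the last joint's range is limited). The gripper opens to 85 mm and grips with 20 to 120 N. Pads are 22 mm wide; open, the fingers measure 114 mm over their backs; the gripper's body (76 mm by 85 mm) begins 54 mm behind the grasp point. The pads swing forward as they close: fully open they stand 13 mm farther back than shut.
Start: joints at [-0.108, 0.477, 0.022, 1.555, -0.011, 1.109, -0.083], TCP at [0.675, 0, 0.231] pointing down, gripper open.
Joint ranges: [-2.96, 2.96], [-0.34, 2.1], [-1.41, 1.46], [0.24, 2.44], [-1.37, 4.51], [0.17, 1.92], [-2.96, 2.96]. Speed limits (rad/s): [2.39, 2.39, 3.14, 3.14, 3.14, 3.14, 3.14].

### API

Orientations are given as a unit quaternion [w, x, y, z].
In Python, from station import bot gives the robot as it stands. The module is installed in compiled form; this text tells all that it offers.
- The arm moves only by the tool step_arm, never from a script. Its argument "plan" is a list of rows, each a list of 6 numbers: the shift along the tool's x, y, z in units of 40 mm (1.0 is 40 mm), then the turn, a rotation vector about the tool's x, y, z in units of 360 degrees (1.0 is 360 degrees). In form: [[dx, dy, dz, ax, ay, az], ...]. A call has 1 to 8 rows; each row shifts and turns the commanded pose from where the row before left it, along the tool's axes as they then stand; what a row does not reach is not made up. A row lasts 1/8 s, in which the tool goes at most 62.5 mm and 10.7 degrees, less where a joint would pass 70% of its speed; a pose out of reach is approached as far as the arm can. A call with a number of a shift or a turn outside -1 to 1 is refused whole. A call with a gripper value outside its range is refused whole. "fingers" is the closure, from -1 (fully open) to 1 (shut), set as the call begins (left out, the last holds). The fingers move at their own pace and stop on an object; "force" is the grip in N (left out, the last holds). Time passes only in rows, so rows that do not move let the fingers close. It gives the time, the measured TCP pose, the force and the opening at its end, in the units of the state.
- bot.get_obs(): the state, without advancing time (a new reading comes with each control period).
- bot.read_camera(name): name is "scene" or "side" or "wrist"; returns (picture, depth): 400x640x3 uint8, red, green, blue; 400x640 float32, m along the optical axis (not along the pixel's ray), 0 where there is no reading.
- bot.camera_model(name): a dict with "mtx" (3x3 intrinsics, pixels), "k1" (the pictures are not rectified: a ray, as slopes to the right and down, at radius r is drawn at 1 + k1 r^2 times it, then the intrinsics apply), "origin" and "rotation" of the camera in the world; the wrist camera has in their place "T_tool_cam" (4x4, takes a point from camera to tool coordinates, whose origin is the TCP and whose axes are the tool frame's). Camera axes: x right, y up, looking along -z (the intrinsics and any distortion apply to the point x, -y, -z); pixel columns grow to the right and rows downward; lengths in m; the calibration is good to about 2 mm. A picture is of the moment at which its call begins: read the wrist's pose just before it. camera_model takes no time and is no camera call.
- bot.hand_in(): hands the job in, once; it reports no verdict.
The state is a dict: "t": time; "q": joint angles; "joint_vel": joint speeds; "joint_torque": joint torques, N m; "eef_pos": TCP position; "tool_rot": TCP orientation; "contact_force": force on the tool from outside, world axes, zero at the start; "torque": the same for the moment, N m; "gripper_width": opening from 0.0 (shut) to 1.0 (fully open).
Only numpy, scipy, OpenCV 4.12 (cv2) and the standard library are available. Lean on these libraries where they do the work, as an engineer would, in place of code of your own. Each camera call takes 0.05 s, during which the arm holds its last target.

### The job

Put the tow pin (the long square-headed pin in the wooden stand) back into the hitch of the wooden toy tractor: thread it down through both ears of the swinging drawbar and press it home past the spring catch until its head sits flush on the upper ear, then let go. The drawbar stands a little askew, so feel gently for the hole, never lean hard on the old toy, and leave the other things on the table where they are.

Things in the scene. Friction and masses are not known exactly. Their poses are not given: they have to be found in the camera images.
- pin_head (a point): Tow pin: centre of its square head, half-way up. Plain steel, upright in a hole of the stand, head resting on the stand's top. Head 16 x 16 mm, 40 mm tall, flats along this point's x and y; z up along the pin. The head's underside is 20 mm below this point. Below it a round shank 10 mm thick, 52 mm long. Pin about 70 g. Lift 55 mm or more to clear the stand.
- pin_tip (a point): Lower end of the tow pin's shank, on its axis, 72 mm below the head's centre, slightly tapered (8.4 mm across at the very tip, full 10 mm from 2.5 mm up); z up along the pin.
- stand: Wooden stand, 55 x 130 x 60 mm high, fixed; origin under its centre. Two upright holes 36 mm either side of the middle along its y. One holds the tow pin, the other a bolt that is not wanted; which is which varies.
- bolt: Unwanted steel bolt in the stand's other hole: round head 22 mm wide and 14 mm tall; origin on its axis at the head's underside.
- hitch (a point): Fixed point of the tractor: where the middle of the upper ear's hole would be, level with the ear's top face (68 mm above the table), if the drawbar pointed straight back. y points forward to the tractor, x sideways, z up. The drawbar stands askew by an unmeasured angle: the true hole lies 4 to 25 mm from here towards +x, on the arc about pivot. Feel for it (or see it roughly).
- pivot (a point): Upright pivot of the drawbar at the tractor's rear, at 68 mm height, 90 mm forward (+y) of hitch. The steel drawbar stands 0.045 to 0.28 rad askew about it, to the +x side, and swings stiffly: it yields only to about 9 N sideways at the holes. It has two level ears, 60 mm wide in x, 48 mm in y, 8 mm thick, joined by a web 24 mm or more forward of the holes.
- tractor: Wooden toy tractor, fixed, about 64 mm wide (130 over wheels), 140 mm high; origin on the table below hitch, nose to +y, seat and wheels from 85 mm on. In the drawbar's upper ear (60 to 68 mm above the table) and lower ear (34 to 42 mm) are two holes in line, mid-ear, 12 mm wide, sharp-edged.
- catch (a point): Spring catch: a ball about 8 mm below the lower ear that juts into the pin's path (this point is fixed, for the straight drawbar; the ball swings with the drawbar). It takes 3 to 12 N of push to pass. The pin is home when its head sits on the upper ear; its tip is then 16 mm above the table.
- driver: Bystander: black-handled screwdriver lying flat, 170 mm long; origin under its middle.
- tape: Bystander: roll of tape, 90 mm wide, 22 mm tall; origin under its centre.
- wheel: Bystander: spare toy wheel lying flat, 60 mm wide, 18 mm tall; origin under its centre.
- timer: Bystander: small black meter, 55 x 65 x 22 mm; origin under its centre.
- scraper: Bystander: small orange-handled scraper, about 110 mm long; origin under its handle's centre.
Mind the look-alikes: they are no part of the job. Leave any orange or purple look-alike of the part that bears pin_head alone.

How it is judged:
At the end, for the whole second after the job is handed in: The pin stands upright (within 0.12 rad) through both ears of the drawbar, its head seated on the upper ear to within 3 mm (tip at least 49 mm below the upper ear's top face), at rest and released (z of pin_tip in the frame of hitch below -0.049 m and x of pin_tip in the frame of hitch between -0.006 and 0.032 m and y of pin_tip in the frame of hitch between -0.009 and 0.01 m and angle between pin_tip's own z axis and vertical below 0.12 rad and linear speed of pin below 0.02 m/s); the robot touches nothing.
It fails at once if The pin is pressed on the toy with more than 45 N (contact force between pin and tractor above 45 N).
It fails at once if The robot presses on the toy with more than 45 N (contact force between the arm and tractor above 45 N).
It fails at once if Another thing on the table is pushed more than 40 mm out of its place (distance of any of driver, bolt, tape, wheel, timer, scraper from where it was at the start of the episode above 0.04 m).
It also fails if it takes over 64 s, if anything falls off the work surface, if the arm or the gripper's body presses on something with over 40 N, if the wrist force passes 120 N, or if a joint passes its speed limit or range.

## Working session

There is one attempt and no reset: what is moved stays moved. The work goes in short steps, Python scripts to look and compute and a tool call to move; the robot and the scene stay as the last step left them, time stands still between calls to the robot, and variables do not carry over. Pictures are saved under pics/ and viewed, and the job is handed in when it is done.

Besides the shell and the picture viewer there is one more tool, called after "Call:" as name([rows], argument=value, ...), one row to a line, values as JSON. step_arm: Moves the arm, as the interface text tells. Shifts and turns lie within -1 to 1; 1 stands for 40 mm of shift or 360 degrees of turn. Its arguments: {"type":"object","properties":{"plan":{"type":"array"},"fingers":{"type":"number"},"force":{"type":"number"}},"required":["plan"]}

```bash
mkdir -p pics; ls; python3 - <<'E'
from station import bot
import cv2,numpy as np
o=bot.get_obs(); print({k:np.round(v,4) for k,v in o.items()})
print(bot.pinch_z)
for n in ["scene","side","wrist"]:
    p,d=bot.read_camera(n); cv2.imwrite(f"pics/{n}0.png",p[:,:,::-1]); np.save(f"pics/{n}0d.npy",d); np.save(f"pics/{n}0p.npy",p)
    m=bot.camera_model(n); print(n,{k:np.round(v,4).tolist() for k,v in m.items()})
E
```

```text
pics
{'t': np.float64(0.0), 'q': array([-0.1081,  0.4778,  0.0224,  1.5564, -0.0115,  1.1093, -0.0831]), 'joint_vel': array([0.0002, 0.0021, 0.0014, 0.0009, 0.0005, 0.0008, 0.001 ]), 'joint_torque': array([-5.00000e-04, -5.96444e+01,  1.60770e+00, -2.81195e+01,
        1.24000e-02,  9.40000e-03,  0.00000e+00]), 'eef_pos': array([ 0.6744, -0.    ,  0.2303]), 'tool_rot': array([-0.4996, -0.4995, -0.5004,  0.5005]), 'contact_force': array([-0.5238,  0.2426, -0.1043]), 'torque': array([ 0.0917, -0.0519,  0.019 ]), 'gripper_width': np.float64(1.0024)}
0.0187
scene {'mtx': [[365.6141, 0.0, 316.3706], [0.0, 365.6141, 200.2981], [0.0, 0.0, 1.0]], 'k1': -0.0781, 'origin': [1.2679, 0.0069, 0.8138], 'rotation': [0.6133, 0.2421, 0.2656, 0.7034]}
side {'mtx': [[369.9783, 0.0, 314.0927], [0.0, 369.9783, 198.2116], [0.0, 0.0, 1.0]], 'k1': -0.0342, 'origin': [0.1518, -0.6794, 0.667], 'rotation': [0.8582, 0.4131, -0.1314, -0.275]}
wrist {'mtx': [[299.2319, 0.0, 319.3678], [0.0, 299.2319, 198.0372], [0.0, 0.0, 1.0]], 'k1': -0.0003, 'T_tool_cam': [[-0.0009, 0.3054, -0.9522, -0.1426], [1.0, 0.0002, -0.0009, -0.001], [-0.0, -0.9522, -0.3054, -0.0777], [0.0, 0.0, 0.0, 1.0]]}
```

View pics/scene0.png

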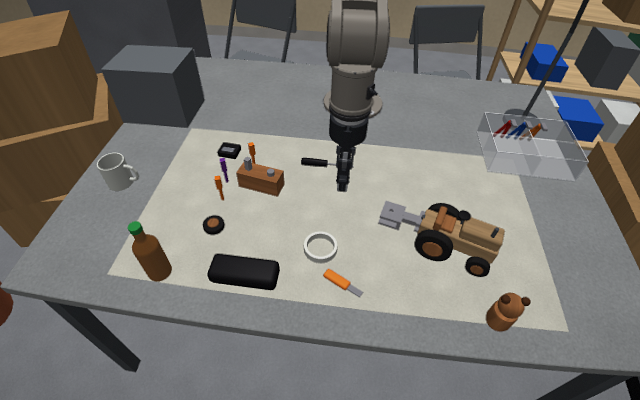

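View pics/side0.png

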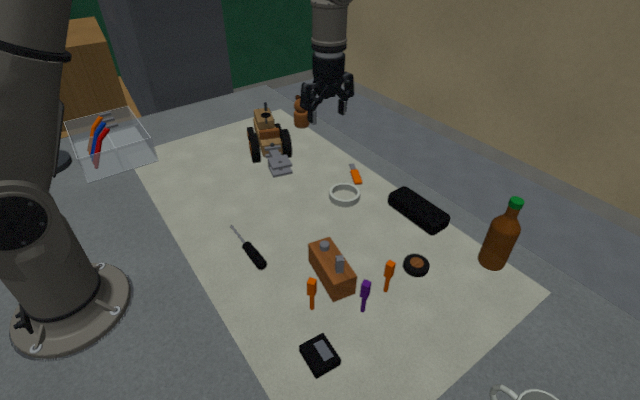

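View pics/wrist0.png

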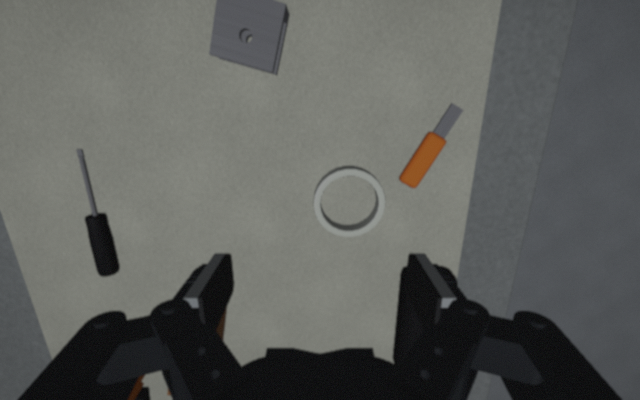

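```bash
cat > h.py <<'E'
import numpy as np,cv2
from scipy.spatial.transform import Rotation as R
from station import bot
def rq(q): return R.from_quat([q[1],q[2],q[3],q[0]])
def cam(name,obs=None):
    m=bot.camera_model(name)
    if name=="wrist":
        T=np.array(m["T_tool_cam"]); o=obs or bot.get_obs(); Rt=rq(o["tool_rot"]).as_matrix()
        return m,np.array(o["eef_pos"])+Rt@T[:3,3],Rt@T[:3,:3]
    return m,np.array(m["origin"]),rq(m["rotation"]).as_matrix()
def rays(c,uv):
    m,o,Rm=c; K=np.array(m["mtx"]); uv=np.atleast_2d(np.float64(uv))
    p=cv2.undistortPoints(uv[:,None],K,np.array([m["k1"],0,0,0,0.]))[:,0]
    d=np.c_[p[:,0],-p[:,1],-np.ones(len(p))]
    return d@Rm.T
def onz(c,uv,z):
    d=rays(c,uv); o=c[1]; return o+d*((z-o[2])/d[:,2])[:,None]
def proj(c,P):
    m,o,Rm=c; q=(np.atleast_2d(P)-o)@Rm; q=np.c_[q[:,0],-q[:,1],-q[:,2]]
    return cv2.projectPoints(q,np.zeros(3),np.zeros(3),np.array(m["mtx"]),np.array([m["k1"],0,0,0,0.]))[0][:,0]
def depthpts(c,d,uv):
    r=rays(c,uv); return np.array([c[1]+ri*d[int(v),int(u)] for ri,(u,v) in zip(r,np.atleast_2d(uv))])
E
python3 - <<'E'
import cv2
a=cv2.imread("pics/scene0.png")[130:210,200:300];b=cv2.imread("pics/side0.png")[230:310,290:410]
c=cv2.imread("pics/scene0.png")[180:290,370:520];e=cv2.imread("pics/wrist0.png")[0:90,190:310]
r=lambda x,s:cv2.resize(x,s,interpolation=cv2.INTER_CUBIC)
import numpy as np
cv2.imwrite("pics/crop0.png",np.vstack([np.hstack([r(a,(375,300)),r(b,(425,300))]),np.hstack([r(c,(400,300)),r(e,(400,300))])]))
E
```

```text
(no output)
```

View pics/crop0.png

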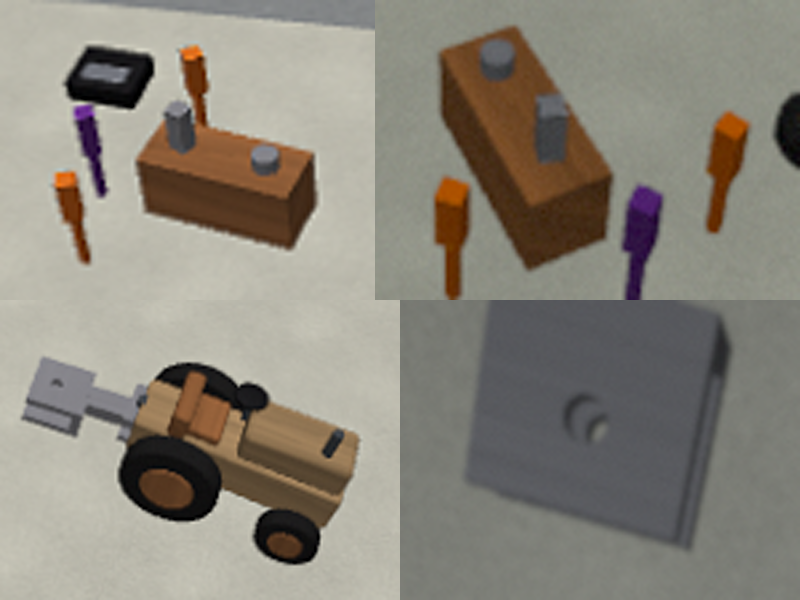

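```bash
python3 - <<'E'
from h import *
s=cam("scene");d=cam("side");w=cam("wrist")
print("pin top scene",onz(s,[247.7,157.9],.1),"side",onz(d,[339.4,256.7],.1))
print("bolt top scene",onz(s,[270.7,171],.074),"side",onz(d,[290+122/3.54,230+47/3.75],.074))
print("hole wrist",onz(w,[246,36],.068),"scene",onz(s,[370+57/2.667,180+82/2.727],.068))
e=lambda x,y:[190+(x-400)/3.333,(y-300)/3.333]
print("ear corners wrist z.068",onz(w,[e(722,318),e(678,545),e(468,480)],.068))
sc=lambda x,y:[200+x/3.75,130+y/3.75]
c=onz(s,[sc(157,122),sc(316,153),sc(298,194),sc(137,157)],.06);print("stand top",c,np.linalg.norm(c-np.roll(c,1,0),axis=1))
for n,z,P in (("scene",s,0),):
    dd=np.load("pics/scene0d.npy"); print(depthpts(s,dd,[[248,158],[271,171],[391,210],[260,175]]))
dd=np.load("pics/side0d.npy"); print(depthpts(d,dd,[[339,257],[324,243],[340,265]]))
# tractor corners pts: wheels
dd=np.load("pics/wrist0d.npy"); print(depthpts(w,dd,[[232,45],[262,20]]))
E
```

```text
pin top scene [[ 0.48903742 -0.28866108  0.1       ]] side [[ 0.49372519 -0.28771584  0.1       ]]
bolt top scene [[ 0.50749798 -0.21752118  0.074     ]] side [[ 0.50870932 -0.21711538  0.074     ]]
hole wrist [[0.60662627 0.13506303 0.068     ]] scene [[0.60399506 0.13531308 0.068     ]]
ear corners wrist z.068 [[0.64449766 0.15936759 0.068     ]
 [0.63015426 0.10334645 0.068     ]
 [0.57247312 0.12011744 0.068     ]]
stand top [[ 0.46879577 -0.31745422  0.06      ]
 [ 0.48639104 -0.18174132  0.06      ]
 [ 0.53392269 -0.186788    0.06      ]
 [ 0.51142912 -0.32216048  0.06      ]] [0.04289233 0.13684876 0.04779881 0.13722852]
[[ 0.49001859 -0.28741646  0.10061903]
 [ 0.50949145 -0.21602538  0.0760626 ]
 [ 0.59943921  0.13516064  0.06300229]
 [ 0.51536057 -0.24917769  0.06081685]]
[[ 0.4944059  -0.28574534  0.09690363]
 [ 0.5087862  -0.21535604  0.07101848]
 [ 0.4903658  -0.29502373  0.08351855]]
[[0.59337264 0.12753967 0.0686982 ]
 [0.62221363 0.14762399 0.06936875]]
```

Call:
step_arm([
  [0,-0.57,0.88,0,0,0],
  [0,-0.57,0.88,0,0,0],
  [0,-0.57,0.88,0,0,0],
  [0,-0.57,0.88,0,0,0],
  [0,-0.57,0.88,0,0,0],
  [0,-0.57,0.88,0,0,0],
  [0,-0.57,0.88,0,0,0],
  [0,-0.57,0.88,0,0,0],
])

```text
t: 1.15
eef_pos: [0.4916, -0.2826, 0.2311]
tool_rot: [0.5, 0.5, 0.5, -0.5]
contact_force: [1.0, 0.2, -0.2]
gripper_width: 0.998
```

```bash
python3 - <<'E'
from h import *
o=bot.get_obs();print(o["t"],o["eef_pos"],rq(o["tool_rot"]).as_matrix().round(4),np.abs(o["joint_vel"]).max())
p,d=bot.read_camera("wrist");np.savez("pics/w1.npz",p=p,d=d,e=o["eef_pos"],r=o["tool_rot"]);cv2.imwrite("pics/w1.png",p[:,:,::-1])
E
```

```text
1.15 [ 0.49156801 -0.28259552  0.23114063] [[-3.e-04  1.e+00 -1.e-04]
 [ 1.e-04 -1.e-04 -1.e+00]
 [-1.e+00 -3.e-04 -1.e-04]] 0.6194817537453561
```

View pics/w1.png

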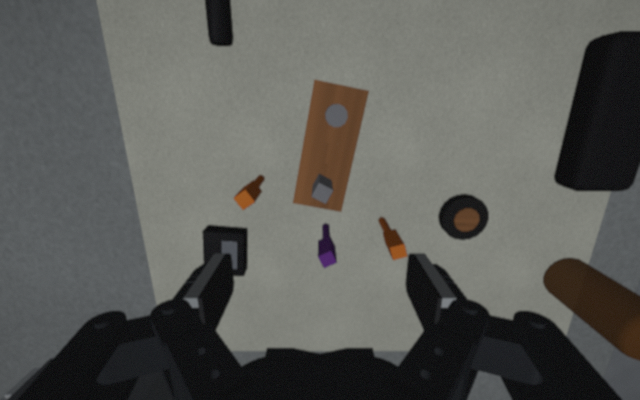

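```bash
python3 - <<'E'
from h import *
o=bot.get_obs();print(o["t"],o["eef_pos"],np.abs(o["joint_vel"]).max())
p,d=bot.read_camera("wrist");np.savez("pics/w2.npz",p=p,d=d,e=o["eef_pos"],r=o["tool_rot"])
c=p[70:280,220:430,::-1];cv2.imwrite("pics/w2c.png",cv2.resize(c[:,:,:],(600,600),interpolation=cv2.INTER_CUBIC))
w=cam("wrist",o)
uv=[[322,183],[322,195],[336,116],[245,198],[327,260],[397,252],[262,180],[326,228],[383,222],[330,150],[463,215],[310,230]]
print(depthpts(w,d,uv).round(4))
E
```

```text
1.2 [ 0.48733389 -0.28883536  0.23125323] 0.11377348047355054
[[ 4.888e-01 -2.842e-01  1.013e-01]
 [ 4.889e-01 -3.089e-01  6.010e-02]
 [ 5.028e-01 -2.246e-01  7.360e-02]
 [ 4.126e-01 -3.013e-01  9.240e-02]
 [ 4.958e-01 -4.232e-01  7.000e-04]
 [ 5.681e-01 -3.639e-01  8.880e-02]
 [ 4.205e-01 -2.962e-01  4.170e-02]
 [ 4.944e-01 -3.746e-01  1.000e-04]
 [ 5.707e-01 -3.655e-01  2.100e-03]
 [ 4.976e-01 -2.597e-01  5.960e-02]
 [ 6.675e-01 -3.493e-01  1.970e-02]
 [ 4.728e-01 -3.764e-01  2.400e-03]]
```

View pics/w2c.png

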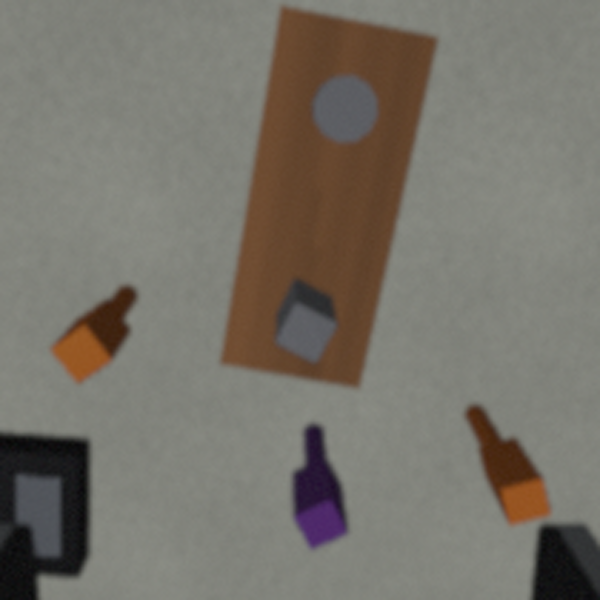

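```bash
python3 - <<'E'
from h import *
z=np.load("pics/w2.npz");o={"eef_pos":z["e"],"tool_rot":z["r"]};w=cam("wrist",o)
p=z["p"].astype(int)
# top face: brightest grey in window
win=p[155:205,300:350];g=win.sum(2)/3;sat=win.max(2)-win.min(2)
for th in (88,95,100):
    m=((g>th)&(sat<20)).astype(np.uint8);n,l,st,ce=cv2.connectedComponentsWithStats(m)
    i=1+st[1:,4].argmax(); r=cv2.minAreaRect(np.argwhere(l==i)[:,::-1].astype(np.float32));uv=cv2.boxPoints(r)+[300,155]
    P=onz(w,uv,.1);e=np.diff(np.vstack([P,P[:1]]),axis=0);print(th,st[i,4],P.mean(0).round(4),np.linalg.norm(e,axis=1).round(4),np.degrees(np.arctan2(e[:,1],e[:,0])).round(1))
cr=lambda x,y:[220+x/2.857-.33,70+y/2.857-.33]
P=onz(w,[cr(*q) for q in ((292,303),(337,321),(315,363),(276,344))],.1);e=np.diff(np.vstack([P,P[:1]]),axis=0);print(P.round(4),P.mean(0).round(4),np.linalg.norm(e,axis=1).round(4),np.degrees(np.arctan2(e[:,1],e[:,0])).round(1))
print("bolt",onz(w,[cr(346,109)],.074))
print("orange",onz(w,[cr(83,352),cr(526,500),cr(321,522)],.092))
S=onz(w,[cr(281,7),cr(437,38),cr(360,386),cr(221,362)],.06);print(S,np.linalg.norm(S-np.roll(S,1,0),axis=1))
E
```

```text
88 225 [ 0.493 -0.288  0.1  ] [0.0143 0.0149 0.0145 0.0151] [  63.8  -27.6 -115.4  152. ]
95 146 [ 0.4929 -0.2877  0.1   ] [0.0122 0.0128 0.0123 0.0129] [  63.8  -27.6 -115.5  152.1]
100 129 [ 0.4843 -0.3029  0.1   ] [0.0051 0.0337 0.0051 0.0339] [ 88.4  -0.4 -89.5 179.6]
[[ 0.4887 -0.2774  0.1   ]
 [ 0.5035 -0.2836  0.1   ]
 [ 0.4963 -0.2982  0.1   ]
 [ 0.4833 -0.2914  0.1   ]] [ 0.4929 -0.2877  0.1   ] [0.0161 0.0162 0.0147 0.015 ] [ -22.7 -116.5  152.6   68.9]
bolt [[ 0.5072813  -0.21707892  0.074     ]]
orange [[ 0.41664124 -0.29617555  0.092     ]
 [ 0.57364015 -0.35371369  0.092     ]
 [ 0.49896688 -0.36215557  0.092     ]]
[[ 0.48568711 -0.18405087  0.06      ]
 [ 0.5390739  -0.19430146  0.06      ]
 [ 0.51512813 -0.32046109  0.06      ]
 [ 0.46143689 -0.31029109  0.06      ]] [0.1285483  0.05436196 0.12841204 0.05464593]
```

Call:
step_arm([
  [0.5,0,0,0.0246,0,0],
  [0.5,0,0,0.0246,0,0],
  [0.5,0,0,0.0246,0,0],
  [0,0,0,0,0,0],
  [0,0,0,0,0,0],
])

```text
t: 1.88
eef_pos: [0.4932, -0.2814, 0.1719]
tool_rot: [0.373, 0.601, 0.373, -0.601]
contact_force: [0.2, -0.7, 1.1]
gripper_width: 1.001
```

```bash
cat >> h.py <<'E'
def go(target):
    o=bot.get_obs();Rm=rq(o["tool_rot"]).as_matrix();dlt=Rm.T@(np.array(target)-o["eef_pos"])
    y=np.degrees(np.arctan2(Rm[1,1],Rm[0,1]));print("t",o["t"],"eef",o["eef_pos"].round(4),"yaw",y.round(2),"tilt",np.degrees(Rm[:2,0]).round(2),"units",(dlt/.04).round(3),"F",o["contact_force"].round(1),"T",o["torque"].round(2),"w",o["gripper_width"].round(3))
E
python3 -c "
from h import *
go([.493,-.288,.067])"
```

```text
Traceback (most recent call last):
  File "h.py", line 25, in go
    y=np.degrees(np.arctan2(Rm[1,1],Rm[0,1]));print("t",o["t"],"eef",o["eef_pos"].round(4),"yaw",y.round(2),"tilt",np.degrees(Rm[:2,0]).round(2),"units",(dlt/.04).round(3),"F",o["contact_force"].round(1),"T",o["torque"].round(2),"w",o["gripper_width"].round(3))
                                                                                                                                                                                                                                         ^^^^^^^^^^^^^^^^^^^^^^^^
AttributeError: 'float' object has no attribute 'round'
```

```bash
sed -i 's/o\["gripper_width"\].round(3)/round(float(o["gripper_width"]),3)/' h.py
python3 - <<'E'
from h import *
go([.493,-.288,.067])
o=bot.get_obs();p,d=bot.read_camera("wrist");np.savez("pics/w3.npz",p=p,d=d,e=o["eef_pos"],r=o["tool_rot"])
go([.493,-.288,.067])
w=cam("wrist",o)
print(proj(w,[[.493,-.288,.1]]))
u,v=proj(w,[[.493,-.288,.1]])[0].astype(int)
c=p[max(0,v-60):v+60,u-60:u+60,::-1];cv2.imwrite("pics/w3c.png",cv2.resize(c,None,fx=5,fy=5,interpolation=cv2.INTER_CUBIC));print(u,v)
E
```

```text
t 1.875 eef [ 0.4932 -0.2814  0.1719] yaw -26.37 tilt [ 0.04 -0.01] units [2.623 0.068 0.149] F [ 0.2 -0.7  1.1] T [-0.02  0.04  0.03] w 1.001
t 1.925 eef [ 0.4933 -0.2816  0.1722] yaw -26.42 tilt [ 0.07 -0.02] units [2.63  0.061 0.146] F [-0.1  0.   0.9] T [ 0.06  0.04 -0.01] w 1.001
[[323.54130544 216.03169041]]
323 216
```

View pics/w3c.png

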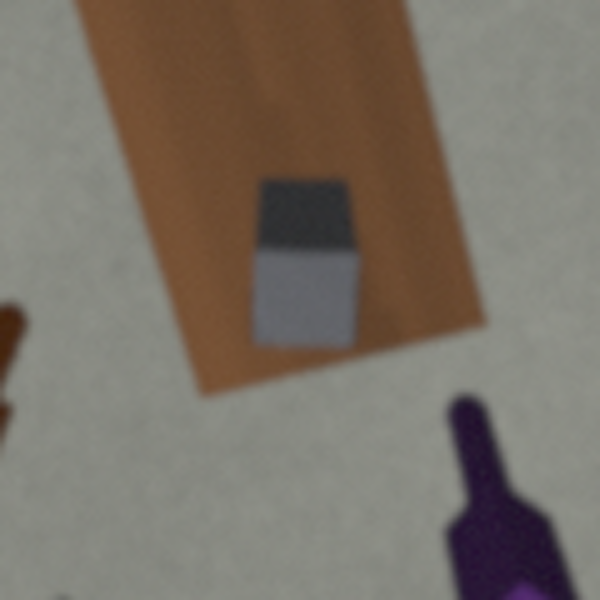

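Call:
step_arm([
  [0.6,0.02,0.05,0,0,0],
  [0.6,0.02,0.05,0,0,0],
  [0.6,0.02,0.04,0,0,0],
  [0.4,0,0,0,0,0],
  [0.3,0,0,0,0,0],
  [0.13,0,0,0,0,0],
  [0,0,0,0,0,0],
], fingers=-0.5)

```text
t: 2.8
eef_pos: [0.4924, -0.2877, 0.0662]
tool_rot: [0.372, 0.602, 0.372, -0.601]
contact_force: [-0.4, 0.5, 0.3]
gripper_width: 0.753
```

```bash
python3 - <<'E'
from h import *
go([.493,-.2877,.067])
p,d=bot.read_camera("wrist");cv2.imwrite("pics/w4.png",p[:,:,::-1])
E
```

```text
t 2.8 eef [ 0.4924 -0.2877  0.0662] yaw -26.56 tilt [0.01 0.  ] units [-0.02   0.013 -0.006] F [-0.4  0.5  0.3] T [-0.02  0.   -0.03] w 0.753
```

View pics/w4.png

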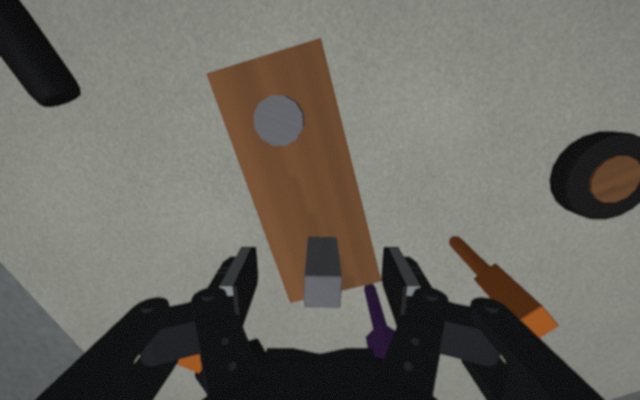

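Call:
step_arm([
  [0,0,0,0,0,0],
  [0,0,0,0,0,0],
  [0,0,0,0,0,0],
  [0,0,0,0,0,0],
  [0,0,0,0,0,0],
  [0,0,0,0,0,0],
], fingers=1, force=60)

```text
t: 3.6
eef_pos: [0.4925, -0.2878, 0.0665]
tool_rot: [0.372, 0.602, 0.372, -0.601]
contact_force: [-0.8, 1.2, 4.6]
gripper_width: 0.179
```

```bash
python3 - <<'E'
from h import *
go([.493,-.2877,.067])
p,d=bot.read_camera("wrist");cv2.imwrite("pics/w5.png",p[150:400,150:500,::-1])
E
```

```text
t 3.6 eef [ 0.4925 -0.2878  0.0665] yaw -26.57 tilt [ 0.04 -0.01] units [-0.012  0.01  -0.007] F [-0.8  1.2  4.6] T [0.12 0.22 0.  ] w 0.179
```

View pics/w5.png

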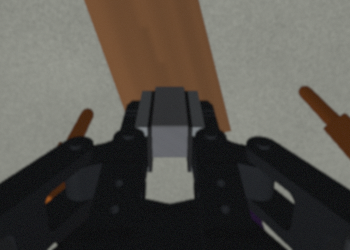

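Call:
step_arm([
  [-0.2,0,0,0,0,0],
  [-0.4,0,0,0,0,0],
  [-0.7,0,0,0,0,0],
  [-0.8,0,0,0,0,0],
  [-0.5,0,0,0,0,0],
  [-0.2,0,0,0,0,0],
  [0,0,0,0,0,0],
])

```text
t: 4.53
eef_pos: [0.4921, -0.2876, 0.1785]
tool_rot: [0.372, 0.602, 0.372, -0.601]
contact_force: [-0.0, -0.0, -1.3]
gripper_width: 0.174
```

```bash
python3 - <<'E'
from h import *
go([.606,.135,.18])
for n in ("scene","side"):
  p,d=bot.read_camera(n);cv2.imwrite(f"pics/{n}6.png",p[:,:,::-1])
a=cv2.imread("pics/scene6.png")[100:200,200:320];b=cv2.imread("pics/side6.png")[170:290,280:424]
cv2.imwrite("pics/c6.png",np.hstack([cv2.resize(a,(400,333)),cv2.resize(b,(400,333))]))
E
```

```text
t 4.525 eef [ 0.4921 -0.2876  0.1785] yaw -26.57 tilt [ 0.02 -0.  ] units [ -0.037  -2.179 -10.723] F [-0.  -0.  -1.3] T [ 0.02 -0.04  0.  ] w 0.174
```

View pics/c6.png

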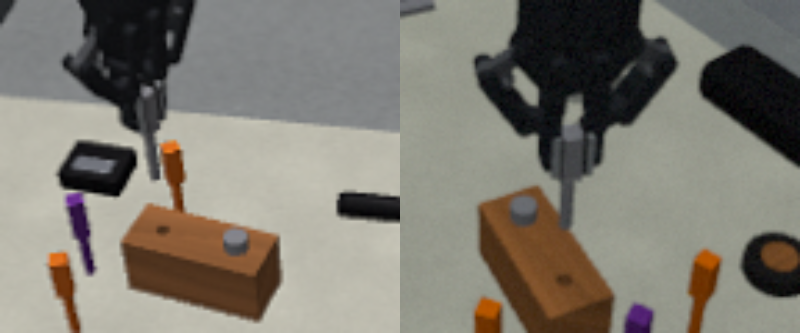

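Call:
step_arm([
  [0,-0.25,-0.6,0,0,0],
  [0,-0.3,-1,0,0,0],
  [0,-0.3,-1,0,0,0],
  [0,-0.3,-1,0,0,0],
  [0,-0.3,-1,0,0,0],
  [0,-0.3,-1,0,0,0],
  [0,-0.3,-1,0,0,0],
  [0,-0.13,-0.9,0,0,0],
])

```text
t: 5.62
eef_pos: [0.5477, 0.0213, 0.177]
tool_rot: [-0.372, -0.601, -0.372, 0.602]
contact_force: [0.7, 0.4, -1.2]
gripper_width: 0.177
```

Call:
step_arm([
  [0,0,-0.5,0,0,0],
  [0,0,-0.2,0,0,0],
  [0,0,0,0,0,0],
  [0,0,0,0,0,0],
])

```text
t: 6.12
eef_pos: [0.5606, 0.0429, 0.178]
tool_rot: [-0.371, -0.602, -0.371, 0.602]
contact_force: [1.0, -0.1, -0.6]
gripper_width: 0.175
```

```bash
python3 - <<'E'
from h import *
go([.606,.135,.18])
o=bot.get_obs();p,d=bot.read_camera("wrist");np.savez("pics/w7.npz",p=p,d=d,e=o["eef_pos"],r=o["tool_rot"]);cv2.imwrite("pics/w7.png",p[:,:,::-1])
w=cam("wrist",o);print(proj(w,[[.606,.135,.068]]))
E
```

```text
t 6.125 eef [0.5606 0.0429 0.178 ] yaw -26.69 tilt [-0.03 -0.05] units [-0.053 -0.021 -2.566] F [ 1.  -0.1 -0.6] T [ 0.03 -0.    0.01] w 0.175
[[318.8680941   67.77016563]]
```

View pics/w7.png

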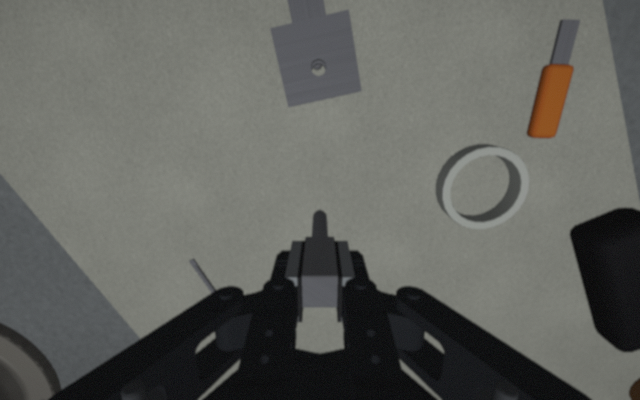

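```bash
python3 - <<'E'
from h import *
z=np.load("pics/w7.npz");o={"eef_pos":z["e"],"tool_rot":z["r"]};w=cam("wrist",o);p=z["p"]
a=cv2.resize(p[0:120,260:380],(400,400),interpolation=cv2.INTER_CUBIC);b=cv2.resize(p[200:320,260:380],(400,400),interpolation=cv2.INTER_CUBIC)
cv2.imwrite("pics/c7.png",np.hstack([a,b])[:,:,::-1])
e=np.array(z["e"])
print("tip",proj(w,[e+[0,0,-.0585],e+[0,0,-.0585+.0025],e+[0,0,-.0065],e+[0,0,.0335]]))
E
```

```text
tip [[320.04143964 214.9934223 ]
 [320.05102077 216.25937431]
 [320.2974524  248.82059314]
 [320.62968299 292.71936429]]
```

View pics/c7.png

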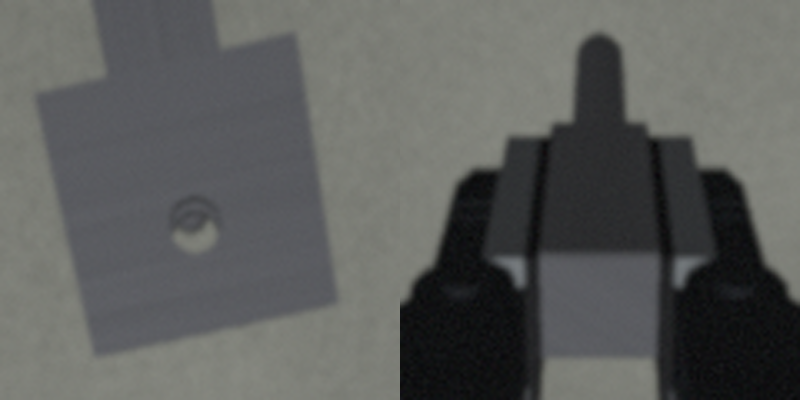

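```bash
python3 - <<'E'
from h import *
z=np.load("pics/w7.npz");o={"eef_pos":z["e"],"tool_rot":z["r"]};w=cam("wrist",o);p=z["p"]
q=lambda x,y:[260+x/3.333-.35,y/3.333-.35]
print("hole",onz(w,[q(193.5,224.5),q(168,224),q(219,224),q(194,195),q(194,254)],.068).round(4))
E_=onz(w,[q(37,95),q(296,34),q(338,301),q(95,356)],.068);print("ear",E_.round(4),np.linalg.norm(E_-np.roll(E_,1,0),axis=1).round(4),E_.mean(0))
e=E_[1]-E_[0];print(np.degrees(np.arctan2(e[1],e[0])));e=E_[2]-E_[3];print(np.degrees(np.arctan2(e[1],e[0])))
h=onz(w,[q(193.5,224.5)],.068)[0];go([h[0],h[1],.178])
E
```

```text
hole [[0.6054 0.1359 0.068 ]
 [0.6002 0.1387 0.068 ]
 [0.6108 0.1333 0.068 ]
 [0.6084 0.1414 0.068 ]
 [0.6027 0.1301 0.068 ]]
ear [[0.5861 0.1756 0.068 ]
 [0.6432 0.1604 0.068 ]
 [0.6286 0.1054 0.068 ]
 [0.5709 0.1204 0.068 ]] [0.0573 0.0591 0.0568 0.0596] [0.60720823 0.14046938 0.068     ]
-14.984441300952875
-14.558998113134214
t 6.175 eef [0.5607 0.0431 0.1781] yaw -26.7 tilt [-0.02 -0.03] units [-0.    -0.043 -2.576] F [ 1.2 -0.4  0.5] T [0.04 0.01 0.01] w 0.174
```

Call:
step_arm([
  [0,-0.01,-0.6,0,0,0],
  [0,-0.01,-0.8,0,0,0],
  [0,-0.01,-0.7,0,0,0],
  [0.3,0,-0.35,0,0,0],
  [0.4,0,-0.1,0,0,0],
  [0.25,0,0,0,0,0],
  [0,0,0,0,0,0],
  [0,0,0,0,0,0],
])

```text
t: 7.18
eef_pos: [0.6057, 0.1356, 0.1404]
tool_rot: [0.371, 0.602, 0.371, -0.602]
contact_force: [-0.5, -0.4, -0.3]
gripper_width: 0.173
```

```bash
cat > look.py <<'E'
from h import *
import sys
n=sys.argv[1]
go([.6055,.1358,.125])
o=bot.get_obs();p,d=bot.read_camera("wrist");np.savez(f"pics/w{n}.npz",p=p,d=d,e=o["eef_pos"],r=o["tool_rot"])
s,_=bot.read_camera("scene");t,_=bot.read_camera("side")
a=cv2.resize(p[130:330,220:420],(400,400),interpolation=cv2.INTER_CUBIC)
b=cv2.resize(s[170:250,355:435],(400,400),interpolation=cv2.INTER_CUBIC);c=cv2.resize(t[110:200,235:325],(400,400),interpolation=cv2.INTER_CUBIC)
cv2.imwrite(f"pics/c{n}.png",cv2.resize(np.hstack([a,b,c]),(798,266),interpolation=cv2.INTER_AREA)[:,:,::-1])
cv2.imwrite(f"pics/ws{n}.png",np.hstack([b,c])[:,:,::-1])
w=cam("wrist",o);e=np.array(o["eef_pos"])
print("hole",proj(w,[[.6055,.1358,.068]]),"tip",proj(w,[e+[0,0,-.0585]]))
E
python3 look.py 8
```

```text
t 7.175 eef [0.6057 0.1356 0.1404] yaw -26.64 tilt [ 0.02 -0.01] units [ 0.384 -0.006 -0.003] F [-0.5 -0.4 -0.3] T [ 0.02  0.01 -0.01] w 0.173
hole [[319.62619835 208.38312788]] tip [[320.00355125 215.06270913]]
```

View pics/c8.png

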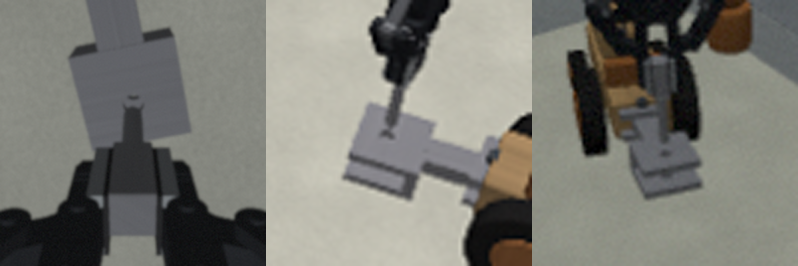

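View pics/ws8.png

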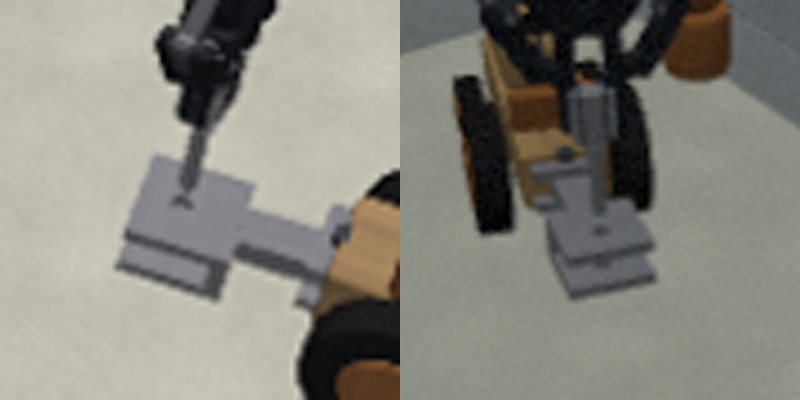

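Call:
step_arm([
  [0.15,0,0,0,0,0],
  [0.1,0,0,0,0,0],
  [0.05,0,0,0,0,0],
  [0,0,0,0,0,0],
])

```text
t: 7.82
eef_pos: [0.6054, 0.1364, 0.1278]
tool_rot: [-0.372, -0.601, -0.372, 0.602]
contact_force: [-0.2, -0.1, -0.8]
gripper_width: 0.175
```

Call:
step_arm([
  [0.04,0,0,0,0,0],
  [0.03,0,0,0,0,0],
  [0,0,0,0,0,0],
])

```text
t: 8.2
eef_pos: [0.6055, 0.1365, 0.1252]
tool_rot: [-0.372, -0.601, -0.372, 0.602]
contact_force: [0.1, -0.4, -0.6]
gripper_width: 0.177
```

Call:
step_arm([
  [0.04,0,0.01,0,0,0],
  [0.04,0,0.005,0,0,0],
  [0,0,0,0,0,0],
])

```text
t: 8.57
eef_pos: [0.6051, 0.1359, 0.1219]
tool_rot: [-0.372, -0.601, -0.372, 0.602]
contact_force: [-0.4, 0.2, -1.2]
gripper_width: 0.176
```

```bash
python3 look.py 9
```

```text
t 8.575 eef [0.6051 0.1359 0.1219] yaw -26.57 tilt [-0.02 -0.01] units [-0.077  0.01  -0.003] F [-0.4  0.2 -1.2] T [ 0.01  0.   -0.02] w 0.176
hole [[320.65844322 217.22080897]] tip [[320.06037822 215.0461846 ]]
```

View pics/ws9.png

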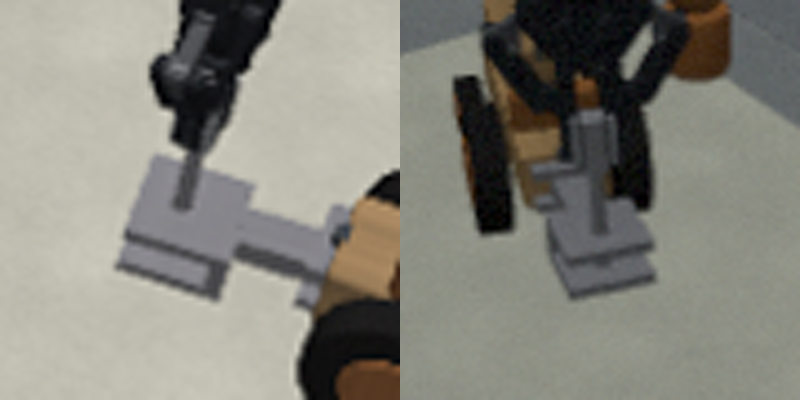

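Call:
step_arm([
  [0.06,0,0,0,0,0],
  [0.06,0,0,0,0,0],
  [0.06,0,0,0,0,0],
  [0,0,0,0,0,0],
])

```text
t: 9.22
eef_pos: [0.605, 0.1359, 0.1146]
tool_rot: [-0.372, -0.601, -0.372, 0.602]
contact_force: [0.1, 0.2, -0.4]
gripper_width: 0.179
```

Call:
step_arm([
  [0.06,0,0,0,0,0],
  [0.06,0,0,0,0,0],
  [0.06,0,0,0,0,0],
  [0,0,0,0,0,0],
])

```text
t: 9.72
eef_pos: [0.6051, 0.1359, 0.1074]
tool_rot: [-0.372, -0.601, -0.372, 0.602]
contact_force: [-0.3, 0.2, -0.6]
gripper_width: 0.177
```

Call:
step_arm([
  [0.06,0,0,0,0,0],
  [0.06,0,0,0,0,0],
  [0.06,0,0,0,0,0],
  [0,0,0,0,0,0],
])

```text
t: 10.22
eef_pos: [0.6051, 0.1359, 0.1002]
tool_rot: [-0.372, -0.601, -0.372, 0.602]
contact_force: [-0.1, -0.7, -0.1]
gripper_width: 0.176
```

Call:
step_arm([
  [0.04,0,0,0,0,0],
  [0.04,0,0,0,0,0],
  [0.04,0,0,0,0,0],
  [0,0,0,0,0,0],
])

```text
t: 10.72
eef_pos: [0.6052, 0.1359, 0.0955]
tool_rot: [-0.372, -0.601, -0.372, 0.602]
contact_force: [-0.9, -0.2, -0.7]
gripper_width: 0.178
```

Call:
step_arm([
  [0.04,0,0,0,0,0],
  [0.04,0,0,0,0,0],
  [0.04,0,0,0,0,0],
  [0,0,0,0,0,0],
])

```text
t: 11.22
eef_pos: [0.6051, 0.1359, 0.0907]
tool_rot: [-0.372, -0.601, -0.372, 0.602]
contact_force: [0.4, -0.1, -0.3]
gripper_width: 0.176
```

Call:
step_arm([
  [0.04,0,0,0,0,0],
  [0.04,0,0,0,0,0],
  [0.04,0,0,0,0,0],
  [0.03,0,0,0,0,0],
])

```text
t: 11.72
eef_pos: [0.6055, 0.1349, 0.0851]
tool_rot: [-0.372, -0.602, -0.371, 0.602]
contact_force: [-0.1, -3.1, 1.7]
gripper_width: 0.175
```

Call:
step_arm([
  [0.04,0,0,0,0,0],
  [0.04,0,0,0,0,0],
  [0.04,0,0,0,0,0],
])

```text
t: 12.1
eef_pos: [0.605, 0.1353, 0.0798]
tool_rot: [-0.372, -0.601, -0.372, 0.602]
contact_force: [-0.7, -3.8, 1.8]
gripper_width: 0.178
```

Call:
step_arm([
  [0.04,0,0,0,0,0],
  [0.04,0,0,0,0,0],
  [0.02,0,0,0,0,0],
  [0,0,0,0,0,0],
])

```text
t: 12.6
eef_pos: [0.6049, 0.1356, 0.0758]
tool_rot: [-0.372, -0.601, -0.372, 0.602]
contact_force: [-1.6, -4.9, 0.4]
gripper_width: 0.182
```

Call:
step_arm([
  [0.02,0,0,0,0,0],
  [0.01,0,0,0,0,0],
  [0,0,0,0,0,0],
])

```text
t: 12.98
eef_pos: [0.6049, 0.1356, 0.0746]
tool_rot: [-0.372, -0.601, -0.372, 0.602]
contact_force: [-2.4, -4.3, 0.5]
gripper_width: 0.179
```

Call:
step_arm([
  [0.02,0,0,0,0,0],
  [0.02,0,0,0,0,0],
  [0,0,0,0,0,0],
])

```text
t: 13.35
eef_pos: [0.605, 0.1356, 0.0744]
tool_rot: [-0.372, -0.601, -0.372, 0.602]
contact_force: [-5.7, -6.5, 12.1]
gripper_width: 0.178
```

```bash
python3 look.py 10
```

```text
t 13.35 eef [0.605  0.1356 0.0744] yaw -26.59 tilt [-0.03 -0.02] units [-1.264  0.008 -0.01 ] F [-5.7 -6.5 12.1] T [-1.5   1.4   0.02] w 0.178
hole [[320.90548885 248.1618589 ]] tip [[320.06761598 215.0245183 ]]
```

View pics/ws10.png

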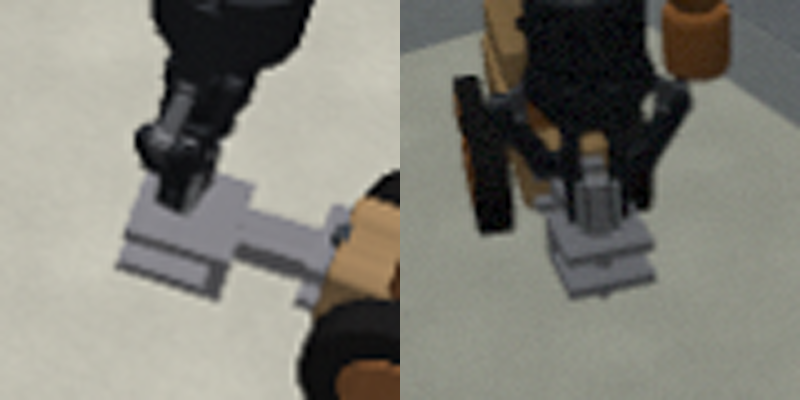

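Call:
step_arm([
  [-0.02,0,0,0,0,0],
  [0,0,0,0,0,0],
  [0,0,0,0,0,0],
  [0,0,0,0,0,0],
  [0,0,0,0,0,0],
], fingers=-0.4)

```text
t: 14.12
eef_pos: [0.6053, 0.136, 0.074]
tool_rot: [0.372, 0.602, 0.372, -0.602]
contact_force: [0.7, 0.1, -0.0]
gripper_width: 0.697
```

```bash
python3 look.py 11
```

```text
t 14.125 eef [0.6053 0.136  0.074 ] yaw -26.57 tilt [-0.    0.01] units [-1.275  0.008  0.002] F [ 0.7  0.1 -0. ] T [0.06 0.02 0.04] w 0.697
hole [[320.86776838 249.42062157]] tip [[320.04478608 215.07425852]]
```

View pics/c11.png

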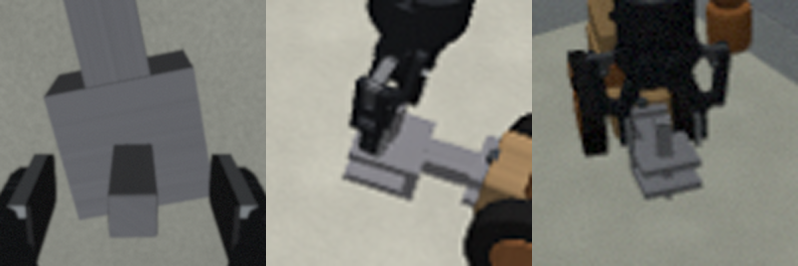

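Released cleanly; retreat straight up, clear of everything, and check.

Call:
step_arm([
  [-0.3,0,0,0,0,0],
  [-0.6,0,0,0,0,0],
  [-0.8,0,0,0,0,0],
  [-0.8,0,0,0,0,0],
  [-0.8,0,0.5,0,0,0],
  [-0.3,0,0.8,0,0,0],
  [0,0,0.5,0,0,0],
  [0,0,0,0,0,0],
])

```text
t: 15.28
eef_pos: [0.5724, 0.07, 0.218]
tool_rot: [-0.371, -0.602, -0.371, 0.602]
contact_force: [0.6, 0.6, 0.0]
gripper_width: 0.703
```

```bash
python3 look.py 12; python3 - <<'E'
from h import *
z=np.load("pics/w12.npz");o={"eef_pos":z["e"],"tool_rot":z["r"]};w=cam("wrist",o);p=z["p"]
cv2.imwrite("pics/w12.png",p[:,:,::-1])
uv=proj(w,[[.6052,.1357,.108],[.6052,.1357,.068]]);print(uv)
print("head top by depth",depthpts(w,z["d"],uv[:1]))
E
```

```text
t 15.275 eef [0.5724 0.07   0.218 ] yaw -26.72 tilt [-0.02 -0.02] units [ 2.324e+00 -1.000e-03 -1.843e+00] F [0.6 0.6 0. ] T [ 0.04 -0.01  0.  ] w 0.703
hole [[319.80054769 106.12723441]] tip [[320.05567813 215.02473874]]
[[319.61538101 107.06766619]
 [319.56189433 106.37804467]]
head top by depth [[0.6052052  0.13571284 0.10889514]]
```

View pics/w12.png

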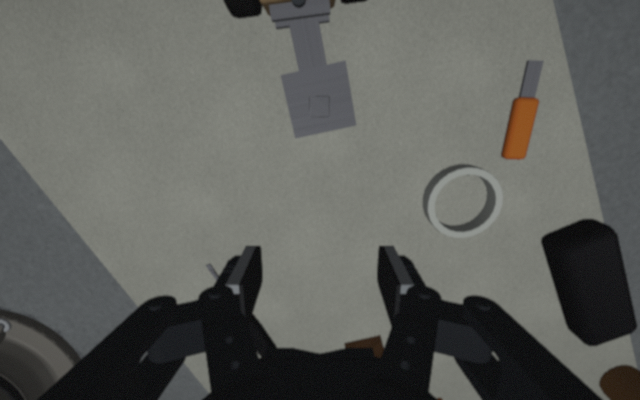

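View pics/ws12.png

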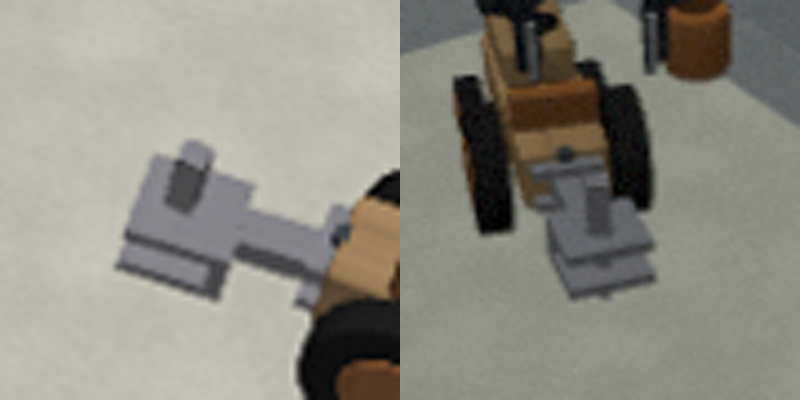

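```bash
python3 -c "
from station import bot
print(bot.hand_in())"
```

```text
the job is handed in; nothing more can be done
None
```

The tow pin is back in the hitch, and I handed the job in at about 15.4 s, well inside the 64 s limit; no verdict was reported.

- **What I did:** I took the grey square-headed pin from the stand and left the bolt and the orange and purple look-alikes alone. I found the hole with the wrist camera, at about (0.605, 0.136) m. I then lowered the pin through both ears in steps of about 2 mm and past the catch. The catch showed mostly as about 4 to 5 N of sideways force at the tool.
- **Seating:** The pin stopped at a tool height of 74.4 mm against 74.5 mm predicted for a seated head. The reading there was about 12 N upward, about 15 N in all. These readings come from the end of each move, so a brief peak between them would not show. I eased off, opened the gripper and backed well clear.
- **Last checks:** The depth reading puts the head top at 108.9 mm, where seated would be 108 mm, so it is within the 3 mm allowed. In the last camera views the pin looks upright, with its tip showing below the lower ear and no gap under the head. After the retreat the tool force was about zero.
- **What I did not check:** I did not measure the tilt or the other things' positions after the job. The scraper and tape look undisturbed in the last wrist picture. The arm never came near the rest except while gripping at the stand, where the readings showed no knock. No check failed or disagreed.

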